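Open the ratchet bar clamp

TASK

Open the bar clamp on the bench so that the handlebar stem standing in it is free: press down the ribbed release plate on the sliding jaw and, keeping it pressed, push the jaw back along its bar, away from the stem, until it is fully back against the end stop; then let the release spring up again. Do it with the fingertips only: the stem stays standing where it is, and the things lying around are not disturbed.

Things in the scene. Friction and masses are not known exactly. Their poses are not given: they have to be found in the camera images.
- clamp: Bar clamp screwed to the bench: steel bar 294 mm long, 40 wide, top at z = 42 mm, on two dark feet. Origin: centre of its footprint on the bench; x along the bar from fixed jaw to end stop (the way the jaw opens), z up. Fixed jaw: 70 wide, top at 90 mm, face at x = -118 mm. End stop (top at 56 mm) begins at x = 124 mm.
- jaw (a joint): Travel of the black sliding jaw (100 x 70 mm) along clamp +x, m: 0 to 0.012 at the start, 0.100 = fully back at the end stop. Unless the release is pressed, a ratchet stops it opening (up to 6 mm of play). Slides with about 4 N of friction, stays where left. Its front plate, 18 mm thick, top at z = 92 mm, has its face at clamp x = -78 mm + travel; a 58 mm recess follows, then the back block.
- release (a joint): How far the release plate is pressed down, m: 0 up, 0.010 fully down. The spring takes about 4 N to start, 8 N fully down; it springs up when let go. At rest it reads 0 to 0.003, as the pawl stands on its tooth. The jaw is free to slide back while the plate is deeper than about 0.0035: press to 0.006 to 0.009.
- release_top (a point): Centre of the top of the ribbed metal release plate, 54 x 54 mm, lying in the sliding jaw's recess between front plate and back block, at z = 70 mm when fully up; it travels with the jaw and sinks as it is pressed. Same axes as the clamp.
- block_face (a point): On the upright front face of the sliding jaw's back block (26 mm thick, 70 wide, top at z = 96 mm), at z = 84 mm, mid-width: the face that the fingertips push against, 29 mm along clamp +x from the centre of the release plate. Same axes as the clamp.
- stem_mid (a point): Centre of the black handlebar stem, 114 x 36 x 40 mm, 0.15 kg, loose, standing between the jaws on the clamp's work rest (bottom at z = 42 mm, top at 82), its long x axis across the bar. Leave it there.
- patch_tin: Bystander: green flat tin 52 x 90 x 23 mm, beside the clamp; origin at the centre of its underside.
- lever_b: Bystander: blue tyre lever 111 x 19 x 10 mm, beside the clamp; origin at the centre of its underside.
- spoke_key: Bystander: small red spoke key 24 x 36 x 12 mm, beside the clamp; origin at the centre of its underside.
- tub_mid (a point): Bystander: centre of a round grease tub, 70 mm across, 74 tall.
- wood_driver: Bystander: wood-handled screwdriver 239 x 28 x 30 mm; origin at the centre of its underside.
- tape_mid (a point): Bystander: centre of a roll of yellow tape, 75 mm across, 19 tall, lying flat.
There are look-alikes about, which are no part of the job. There is more than one size of the part that bears stem_mid; the job needs the largest.

How it is judged:
On the way, in this order (a step that is already met when the one before it is completed fails the run):
1. the release plate is pressed while the jaw is still near the stem (value of joint release above 0.0045 m and value of joint jaw below 0.045 m), for 0.1 s.
2. the jaw is pushed fully back (value of joint jaw above 0.094 m), for 0.1 s.
At the end, for the whole second after the job is handed in: The jaw is within 6 mm of fully back and at rest, the release has sprung up (under 4 mm), the stem still stands within 12 mm of where it was, and each bystander lies within 20 mm of where it was (value of joint jaw above 0.094 m and value of joint release below 0.004 m and velocity of joint jaw between -0.01 and 0.01 m/s and distance of stem_mid from where it was at the start of the episode below 0.012 m and angle between stem_mid's own z axis and vertical below 0.15 rad and distance of each of patch_tin, lever_b, spoke_key, tub_mid, wood_driver, tape_mid from where it was at the start of the episode below 0.02 m); the robot touches nothing.
It fails at once if the stem is shoved, tipped or lifted (distance of stem_mid from where it was at the start of the episode above 0.015 m or angle between stem_mid's own z axis and vertical above 0.25 rad).
It fails at once if a bystander is shoved or lifted (distance of any of patch_tin, lever_b, spoke_key, tub_mid, wood_driver, tape_mid from where it was at the start of the episode above 0.025 m).
It also fails if it takes over 40 s, if anything falls off the work surface, if the arm or the gripper's body presses on something with over 40 N, if the wrist force passes 120 N, or if a joint passes its speed limit or range.

ROBOT

A 6-joint arm with a two-finger parallel gripper is mounted at the origin on a cart in front of the work surface, level with it; the furniture and walls round the work are solid. World frame = base frame: x ahead of the robot, y to its left, z up, the work surface at z = 0. Lengths are in m, angles in rad, forces in N, time in s.
With the tool pointing down it reaches from about 0.4 to 0.825 m from the base axis. Payload 7 kg.
Tool frame: the origin (TCP) lies at the very end of the fingers, on their centre line; the grasp point (between the pads) lies 19 mm behind it (ctrl.pinch_z is the distance from the TCP to the grasp point, in m); z points along the fingers, y is the line along which they close (so a half turn about z gives the same grasp; the last joint's range is limited). The gripper opens to 88 mm and grips with 3 to 60 N. Pads are 19 mm wide; open, the fingers measure 130 mm over their backs; the gripper's body (78 mm by 193 mm) begins 47 mm behind the grasp point.
Start: joints at [1.587, 0.359, 0.012, 0, -1.224, -0.288], TCP at [0.181, 0.65, 0.227] pointing down, gripper open.
Joint ranges: [-3.07, 3.07], [-1.43, 2.12], [-1.02, 1.25], [-3.03, 1.67], [-3.05, -0], [-3.03, 3.03]. Speed limits (rad/s): [2.39, 2.39, 3.01, 3.14, 3.14, 3.14].

INTERFACE

Orientations are given as a unit quaternion [w, x, y, z].
In Python, from cell import readout, optics, finish_job, ctrl gives the robot as it stands.
- The arm moves only by the tool apply_moves, never from a script. Its argument "increments" is a list of rows, each an object with "translation": the shift along the tool's x, y, z in mm, a list of three; "delta_rot": the turn, a rotation vector about the tool's x, y, z in degrees, a list of three; "grip": the closure, from 0 (fully open) to 1 (shut). In form: [{"translation": [tx, ty, tz], "delta_rot": [rx, ry, rz], "grip": grip}, ...]. A call has 1 to 5 rows; each row is the pose to reach, as a shift and turn from the pose commanded when the call began, along the tool's axes at that moment; what a row does not reach only later rows make up. A row lasts 1/12 s, in which the tool goes at most 41.7 mm and 7.16 degrees, less where a joint would pass 70% of its speed; a pose out of reach is approached as far as the arm can. A call with a gripper value outside its range is refused whole. The fingers move at their own pace and stop on an object; the grip force is fixed at half the most. Time passes only in rows, so rows that repeat a pose let the fingers close. It gives the time, the measured TCP pose, the force, the opening and the grip force at its end, in the units of the state.
- readout.get_obs(): the state, without advancing time (a new reading comes with each control period).
- optics.grab_frame(name): name is "scene" or "top"; returns (picture, depth): 384x512x3 uint8, red, green, blue; 384x512 float32, m along the optical axis (not along the pixel's ray), 0 where there is no reading.
- optics.get_calibration(name): a dict with "camera_matrix" (3x3 intrinsics, pixels), "distortion" ([k1, k2, p1, p2, k3] as OpenCV has them; the pictures are not rectified), "R" (3x3) and "t" (3): a world point X has camera coordinates R X + t. Camera axes: x right, y down, z forward; pixel columns grow to the right and rows downward; lengths in m; the calibration is good to about 2 mm. A picture is of the moment at which its call begins. get_calibration takes no time and is no camera call.
- finish_job(): hands the job in; it is judged then, once.
The state is a dict: "t": time; "qpos": joint angles; "qvel": joint speeds; "joint_efforts": joint torques, N m; "position": TCP position; "ee_rot": TCP orientation; "wrist_force": force on the tool from outside, world axes, zero at the start; "torque": the same for the moment, N m; "finger_gap": finger opening in m; "grip_force": force on a finger pad.
Only numpy, scipy, OpenCV 4.12 (cv2) and the standard library are available. Lean on these libraries where they do the work, as an engineer would, in place of code of your own. Each camera call takes 0.05 s, during which the arm holds its last target. There are 200 camera calls.

## Working session

There is one attempt and no reset: what is moved stays moved. The work goes in short steps, Python scripts to look and compute and a tool call to move; the robot and the scene stay as the last step left them, time stands still between calls to the robot, and variables do not carry over. Pictures are saved under pics/ and viewed, at most 10 in all, crops included, and the job is handed in when it is done.

Besides the shell and the picture viewer there is one more tool, called as a command line: name --argument value ..., lists and objects as JSON in quotes. apply_moves: Moves the arm, as the interface text tells. Its arguments: {"type":"object","properties":{"increments":{"type":"array","items":{"type":"object","properties":{"translation":{"type":"array","items":{"type":"number"}},"delta_rot":{"type":"array","items":{"type":"number"}},"grip":{"type":"number"}}}}},"required":["increments"]}

```bash
mkdir -p pics; python3 - <<'E'
from cell import readout, optics
import cv2, numpy as np
for n in ("scene","top"):
    p,d=optics.grab_frame(n); c=optics.get_calibration(n)
    np.savez(f"{n}0.npz",p=p,d=d,**{k:np.array(v) for k,v in c.items()})
    cv2.imwrite(f"pics/{n}0.png",cv2.resize(p[:,:,::-1],(768,576)))
o=readout.get_obs(); print(o)
E
```

```text
{'t': 0.1, 'qpos': array([ 1.58708463e+00,  3.59331810e-01,  1.11513011e-02, -2.92225777e-04,
       -1.22410661e+00, -2.88106623e-01]), 'qvel': array([-0.00156503, -0.00147622,  0.00362648, -0.00108679, -0.00052821,
        0.00067821]), 'joint_efforts': array([-2.98324048e-03, -5.84165704e+01,  2.93752491e+01,  7.01560423e+00,
        1.01923183e-02, -5.23477411e-05]), 'position': array([0.18113665, 0.6497874 , 0.22570898]), 'ee_rot': array([ 7.57608179e-04,  9.90771531e-01, -1.35540392e-01, -2.27844954e-05]), 'wrist_force': array([ 0.8264988 , -0.11555505, -0.06016461]), 'torque': array([-0.01607389,  0.02039695,  0.05537546]), 'grip_force': 0.0, 'finger_gap': 0.08760808813547381}
```

View pics/scene0.png

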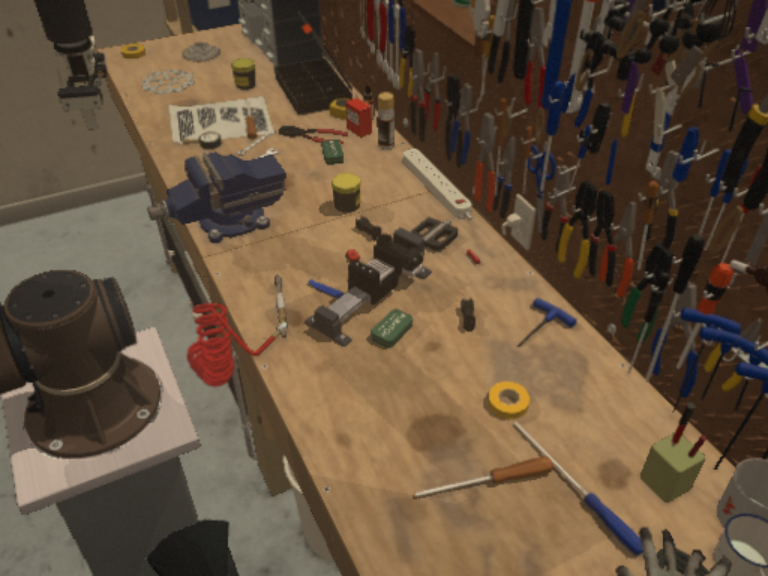

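View pics/top0.png

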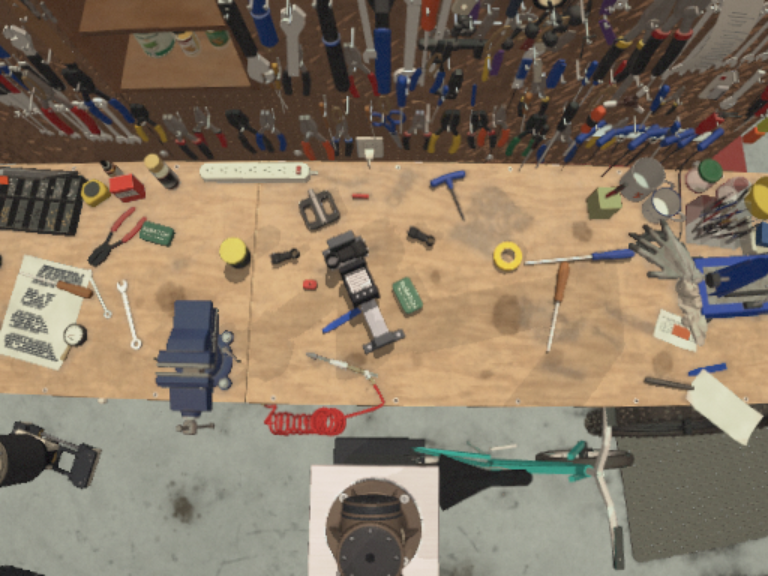

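Top view (768x576): the clamp's bar runs from the fixed jaw (345,245) to the end stop (385,342), with the sliding jaw at (358,285). In the scene view the jaw is at (370,275). Possible mix-ups are the blue vise (195,345), the small stems at (285,257) and (420,237), and the pedal at (320,210). I choose the clamp with the large stem at about (345,250) and will check it in a crop.

```bash
cat > h.py <<'E'
import numpy as np, cv2
def cloud(f):
    z=np.load(f); d=z['d']; h,w=d.shape
    u,v=np.meshgrid(np.arange(w),np.arange(h))
    n=cv2.undistortPoints(np.stack([u,v],-1).reshape(-1,1,2).astype(np.float64),z['camera_matrix'],z['distortion']).reshape(h,w,2)
    P=np.dstack([n*d[...,None],d])
    X=(P-z['t'])@z['R']
    X[d==0]=np.nan
    return z['p'],X
E
python3 - <<'E'
from h import *
p,X=cloud('top0.npz'); q,Y=cloud('scene0.npz')
a=p[145:240,205:300]; b=q[145:235,200:300]
s=cv2.resize(a[:,:,::-1],(400,400),interpolation=2); t=cv2.resize(b[:,:,::-1],(400,400),interpolation=2)
cv2.imwrite('pics/crop.png',np.hstack([s,t]))
# rectified height map/pt list: fit clamp axis using points z>35mm
for C in (X,Y):
    m=(C[...,2]>.03)&(C[...,2]<.12)&(C[...,0]>.35)&(C[...,0]<.8)&(abs(C[...,1])<.2)
    g=C[m]; print(len(g),g.min(0),g.max(0))
for v in range(150,236,4): print(v,[tuple((X[v,u]*1000).astype(int)) for u in range(214,270,6) if X[v,u,2]>.02])
E
```

```text
1409 [ 0.39248457 -0.14551703  0.03032293] [0.75323511 0.13207916 0.1070411 ]
1878 [ 0.43709905 -0.14591824  0.03001508] [0.73707744 0.13154619 0.09989189]
150 []
154 [(np.int64(725), np.int64(73), np.int64(87))]
158 [(np.int64(708), np.int64(95), np.int64(91)), (np.int64(708), np.int64(72), np.int64(92))]
162 [(np.int64(692), np.int64(117), np.int64(92)), (np.int64(692), np.int64(95), np.int64(90)), (np.int64(697), np.int64(73), np.int64(77)), (np.int64(696), np.int64(50), np.int64(81))]
166 [(np.int64(682), np.int64(119), np.int64(72)), (np.int64(688), np.int64(98), np.int64(50)), (np.int64(681), np.int64(73), np.int64(75)), (np.int64(681), np.int64(50), np.int64(76)), (np.int64(682), np.int64(28), np.int64(74))]
170 [(np.int64(669), np.int64(119), np.int64(60)), (np.int64(665), np.int64(95), np.int64(77)), (np.int64(666), np.int64(72), np.int64(76)), (np.int64(674), np.int64(52), np.int64(46)), (np.int64(676), np.int64(29), np.int64(39))]
174 [(np.int64(658), np.int64(121), np.int64(43)), (np.int64(655), np.int64(96), np.int64(57)), (np.int64(658), np.int64(74), np.int64(43)), (np
[... 1491 characters left out ...]
534), np.int64(26), np.int64(45)), (np.int64(535), np.int64(3), np.int64(43))]
210 [(np.int64(519), np.int64(26), np.int64(42)), (np.int64(519), np.int64(3), np.int64(44))]
214 [(np.int64(504), np.int64(3), np.int64(42)), (np.int64(504), np.int64(-19), np.int64(46))]
218 [(np.int64(488), np.int64(2), np.int64(48)), (np.int64(489), np.int64(-19), np.int64(42))]
222 [(np.int64(474), np.int64(2), np.int64(40)), (np.int64(473), np.int64(-19), np.int64(52)), (np.int64(475), np.int64(-42), np.int64(42))]
226 [(np.int64(457), np.int64(2), np.int64(57)), (np.int64(458), np.int64(-20), np.int64(55)), (np.int64(458), np.int64(-42), np.int64(61))]
230 [(np.int64(444), np.int64(2), np.int64(39))]
234 []
```

View pics/crop.png

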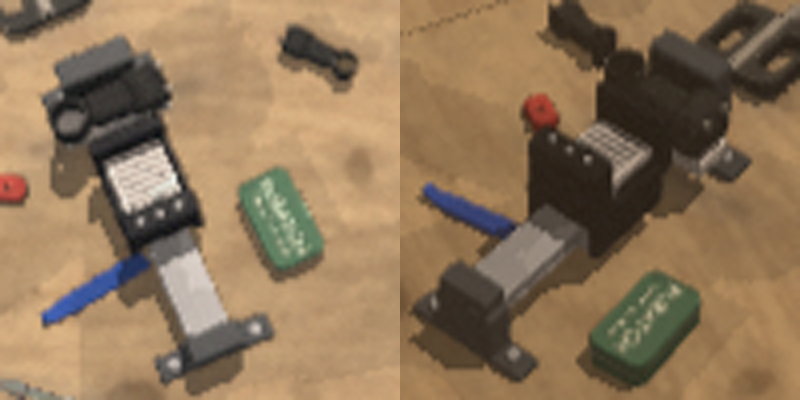

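The crop confirms it: the large stem stands between the clamp jaws (crop-left 110,100), the ribbed plate is at (145,175), the back block at (160,220) and the end stop at (215,345). Clamp +x points toward the robot. Next I fit the clamp pose.

```bash
cat >> h.py <<'E'
from scipy.optimize import differential_evolution
def model(x,y,t):
    h=np.zeros_like(x); a=abs(y)
    def box(x0,x1,w,z): h[(x>x0)&(x<x1)&(a<w/2)]=z
    box(-147,147,40,42); box(-140,-118,70,90); box(124,146,70,56)
    box(-78+t,22+t,70,66); box(-58+t,-4+t,54,70); box(-78+t,-60+t,70,92); box(-2+t,24+t,70,96)
    return h
def fit(X,ts=(0,12)):
    m=(X[...,0]>.40)&(X[...,0]<.8)&(X[...,1]>-.15)&(X[...,1]<.17)&(X[...,2]>-.01)&(X[...,2]<.12)
    g=X[m]*1000
    def pr(p):
        c,s=np.cos(p[2]),np.sin(p[2]); dx,dy=g[:,0]-p[0],g[:,1]-p[1]
        return c*dx+s*dy,-s*dx+c*dy
    def cost(p):
        x,y=pr(p); k=~((x>-118)&(x<-78+p[3])&(abs(y)<60))
        e=np.minimum(abs(g[:,2]-model(x,y,p[3])),20); e[~k]=8
        return e.mean()
    r=differential_evolution(cost,[(530,620),(-20,60),(np.pi,np.pi+.7),ts],seed=1,maxiter=150,popsize=20,tol=1e-6)
    p=r.x; x,y=pr(p); c,s=np.cos(p[2]),np.sin(p[2])
    out=[p[:2]+[c*q,s*q] for q in (-31+p[3],-2+p[3])]
    k=(abs(x+31-p[3])<18)&(abs(y)<18)
    return np.r_[p[:2],np.degrees(p[2]),p[3]].round(1),round(r.fun,2),'plate,face',np.round(out,1),'platez',np.median(g[k,2]).round(1)
E
python3 - <<'E'
from h import *
for f in('top0.npz','scene0.npz'):
    p,X=cloud(f); print(f,*fit(X))
p,X=cloud('top0.npz')
m=(X[...,0]>.2)&(X[...,0]<.85)&(X[...,1]>.14)&(X[...,1]<.55)&(X[...,2]<.6)
print('max z on way',np.nanmax(X[m][:,2]), X[m][np.nanargmax(X[m][:,2])])
E
```

```text
top0.npz [586.5  38.8 204.6   9.9] 4.68 plate,face [[605.7  47.6]
 [579.3  35.5]] platez 68.7
scene0.npz [584.6  35.9 204.2   6.9] 6.05 plate,face [[606.6  45.8]
 [580.2  33.9]] platez 67.3
max z on way 0.16429347983103887 [0.35966276 0.42779239 0.16429348]
```

apply_moves --increments '[{"translation": [32,26,-5],"delta_rot": [0,0,0],"grip": 1},{"translation": [64,52,-10],"delta_rot": [0,0,0],"grip": 1},{"translation": [96,78,-15],"delta_rot": [0,0,0],"grip": 1},{"translation": [128,104,-20],"delta_rot": [0,0,0],"grip": 1},{"translation": [160,130,-20],"delta_rot": [0,0,0],"grip": 1}]'

```text
t: 0.52
position: [0.3013, 0.4806, 0.2473]
ee_rot: [-0.0, 0.991, -0.135, 0.0]
wrist_force: [1.3, 1.2, 0.4]
finger_gap: 0.0595
grip_force: 0.0
```

apply_moves --increments '[{"translation": [32,26,0],"delta_rot": [0,0,0],"grip": 1},{"translation": [64,52,0],"delta_rot": [0,0,0],"grip": 1},{"translation": [96,78,0],"delta_rot": [0,0,0],"grip": 1},{"translation": [128,104,0],"delta_rot": [0,0,0],"grip": 1},{"translation": [160,130,0],"delta_rot": [0,0,0],"grip": 1}]'

```text
t: 0.93
position: [0.4202, 0.3119, 0.2466]
ee_rot: [-0.0, 0.991, -0.135, -0.0]
wrist_force: [1.7, 0.9, -0.5]
finger_gap: 0.0265
grip_force: 0.0
```

apply_moves --increments '[{"translation": [32,26,0],"delta_rot": [0,0,0],"grip": 1},{"translation": [64,52,0],"delta_rot": [0,0,0],"grip": 1},{"translation": [96,78,0],"delta_rot": [0,0,0],"grip": 1},{"translation": [128,104,0],"delta_rot": [0,0,0],"grip": 1},{"translation": [160,130,0],"delta_rot": [0,0,0],"grip": 1}]'

```text
t: 1.35
position: [0.5395, 0.1437, 0.2465]
ee_rot: [-0.0, 0.991, -0.135, -0.0]
wrist_force: [1.0, 1.8, 0.4]
finger_gap: 0.0006
grip_force: 0.0
```

apply_moves --increments '[{"translation": [30,25,0],"delta_rot": [0,0,-7],"grip": 1},{"translation": [60,50,0],"delta_rot": [0,0,-14],"grip": 1},{"translation": [80,68,0],"delta_rot": [0,0,-21],"grip": 1},{"translation": [91,77,0],"delta_rot": [0,0,-28],"grip": 1},{"translation": [91,77,0],"delta_rot": [0,0,-35],"grip": 1}]'

```text
t: 1.77
position: [0.6069, 0.0441, 0.2455]
ee_rot: [0.0, 0.986, 0.167, -0.001]
wrist_force: [-0.4, 0.5, 0.3]
finger_gap: 0.0005
grip_force: 0.0
```

apply_moves --increments '[{"translation": [0,0,30],"delta_rot": [0,0,-5],"grip": 1},{"translation": [0,0,60],"delta_rot": [0,0,-5],"grip": 1},{"translation": [0,0,90],"delta_rot": [0,0,-5],"grip": 1},{"translation": [0,0,110],"delta_rot": [0,0,-5],"grip": 1},{"translation": [0,0,110],"delta_rot": [0,0,-5],"grip": 1}]'

```text
t: 2.18
position: [0.6026, 0.0461, 0.1314]
ee_rot: [0.0, 0.978, 0.208, -0.004]
wrist_force: [-0.8, -0.8, -0.2]
finger_gap: 0.0008
grip_force: 0.0
```

```bash
python3 - <<'E'
from cell import readout, optics
from h import *
o=readout.get_obs(); print(o['position'],o['ee_rot'],o['wrist_force'])
ims=[]
for n in ("scene","top"):
    p,d=optics.grab_frame(n)
    c=p[140:240,200:300] if n=="scene" else p[145:245,200:300]
    ims.append(cv2.resize(c[:,:,::-1],(400,400),interpolation=2))
cv2.imwrite('pics/hover.png',np.hstack(ims))
E
```

```text
[0.60264411 0.04614643 0.13141274] [ 1.47904701e-04  9.78213549e-01  2.07556338e-01 -4.31247503e-03] [-0.76916694 -0.79632964 -0.20336021]
```

View pics/hover.png

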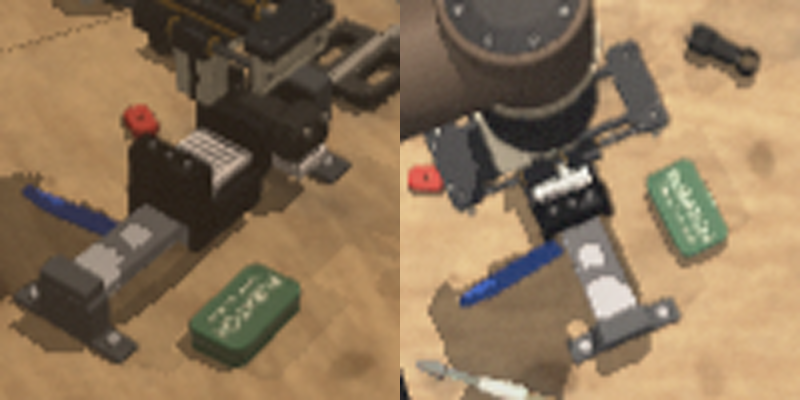

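The view shows the closed fingers above the recess, at scene-crop (195,85), with the plate clear below at (215,150). I descend.

apply_moves --increments '[{"translation": [0,0,25],"delta_rot": [0,0,0],"grip": 1},{"translation": [0,0,45],"delta_rot": [0,0,0],"grip": 1},{"translation": [0,0,50],"delta_rot": [0,0,0],"grip": 1},{"translation": [0,0,50],"delta_rot": [0,0,0],"grip": 1},{"translation": [0,0,50],"delta_rot": [0,0,0],"grip": 1}]'

```text
t: 2.7
position: [0.607, 0.0473, 0.0883]
ee_rot: [0.0, 0.978, 0.208, 0.001]
wrist_force: [0.5, -0.3, -0.2]
finger_gap: 0.0002
grip_force: 0.0
```

apply_moves --increments '[{"translation": [0,0,5],"delta_rot": [0,0,0],"grip": 1},{"translation": [0,0,9],"delta_rot": [0,0,0],"grip": 1},{"translation": [0,0,13],"delta_rot": [0,0,0],"grip": 1},{"translation": [0,0,15],"delta_rot": [0,0,0],"grip": 1},{"translation": [0,0,15],"delta_rot": [0,0,0],"grip": 1}]'

```text
t: 3.12
position: [0.6056, 0.0469, 0.0711]
ee_rot: [0.0, 0.978, 0.208, -0.0]
wrist_force: [-0.6, -0.2, 0.1]
finger_gap: 0.0006
grip_force: 0.0
```

apply_moves --increments '[{"translation": [0,0,2],"delta_rot": [0,0,0],"grip": 1},{"translation": [0,0,4],"delta_rot": [0,0,0],"grip": 1},{"translation": [0,0,6],"delta_rot": [0,0,0],"grip": 1},{"translation": [0,0,6],"delta_rot": [0,0,0],"grip": 1},{"translation": [0,0,6],"delta_rot": [0,0,0],"grip": 1}]'

```text
t: 3.53
position: [0.6062, 0.0471, 0.066]
ee_rot: [0.0, 0.978, 0.208, 0.0]
wrist_force: [-0.4, 0.3, 4.9]
finger_gap: 0.0005
grip_force: 2.6
```

apply_moves --increments '[{"translation": [0,0,2],"delta_rot": [0,0,0],"grip": 1},{"translation": [0,0,3.5],"delta_rot": [0,0,0],"grip": 1},{"translation": [0,0,3.5],"delta_rot": [0,0,0],"grip": 1},{"translation": [0,0,3.5],"delta_rot": [0,0,0],"grip": 1},{"translation": [0,0,3.5],"delta_rot": [0,0,0],"grip": 1}]'

```text
t: 3.95
position: [0.6062, 0.0471, 0.0628]
ee_rot: [0.0, 0.978, 0.208, 0.0]
wrist_force: [-1.4, -0.1, 6.9]
finger_gap: 0.0003
grip_force: 3.2
```

apply_moves --increments '[{"translation": [-4,0,0],"delta_rot": [0,0,0],"grip": 1},{"translation": [-9,0,0],"delta_rot": [0,0,0],"grip": 1},{"translation": [-14,0,0],"delta_rot": [0,0,0],"grip": 1},{"translation": [-19,0,0],"delta_rot": [0,0,0],"grip": 1},{"translation": [-24,0,0],"delta_rot": [0,0,0],"grip": 1}]'

```text
t: 4.37
position: [0.5869, 0.0384, 0.0638]
ee_rot: [-0.0, 0.978, 0.209, 0.003]
wrist_force: [4.5, 0.9, 5.6]
finger_gap: 0.0003
grip_force: 3.0
```

apply_moves --increments '[{"translation": [-5,0,0],"delta_rot": [0,0,0],"grip": 1},{"translation": [-10,0,0],"delta_rot": [0,0,0],"grip": 1},{"translation": [-10,0,0],"delta_rot": [0,0,0],"grip": 1}]'

```text
t: 4.62
position: [0.5767, 0.0338, 0.0637]
ee_rot: [-0.0, 0.978, 0.208, 0.003]
wrist_force: [1.0, 0.3, 5.8]
finger_gap: 0.0003
grip_force: 3.0
```

apply_moves --increments '[{"translation": [-5,0,0.5],"delta_rot": [0,0,0],"grip": 1},{"translation": [-11,0,1],"delta_rot": [0,0,0],"grip": 1},{"translation": [-17,0,1],"delta_rot": [0,0,0],"grip": 1},{"translation": [-23,0,1],"delta_rot": [0,0,0],"grip": 1},{"translation": [-29,0,1],"delta_rot": [0,0,0],"grip": 1}]'

```text
t: 5.03
position: [0.5514, 0.0223, 0.0628]
ee_rot: [-0.0, 0.978, 0.209, 0.003]
wrist_force: [3.8, 0.2, 6.2]
finger_gap: 0.0004
grip_force: 3.2
```

apply_moves --increments '[{"translation": [-6,0,0],"delta_rot": [0,0,0],"grip": 1},{"translation": [-12,0,0],"delta_rot": [0,0,0],"grip": 1},{"translation": [-18,0,0],"delta_rot": [0,0,0],"grip": 1},{"translation": [-24,0,0],"delta_rot": [0,0,0],"grip": 1},{"translation": [-30,0,0],"delta_rot": [0,0,0],"grip": 1}]'

```text
t: 5.45
position: [0.5241, 0.0101, 0.0629]
ee_rot: [-0.0, 0.978, 0.209, 0.003]
wrist_force: [5.0, 0.5, 6.2]
finger_gap: 0.0007
grip_force: 3.2
```

apply_moves --increments '[{"translation": [-4,0,0],"delta_rot": [0,0,0],"grip": 1},{"translation": [-8,0,0],"delta_rot": [0,0,0],"grip": 1},{"translation": [-12,0,0],"delta_rot": [0,0,0],"grip": 1},{"translation": [-12,0,0],"delta_rot": [0,0,0],"grip": 1}]'

```text
t: 5.78
position: [0.5128, 0.0052, 0.0628]
ee_rot: [-0.0, 0.978, 0.209, 0.003]
wrist_force: [2.3, 1.8, 6.3]
finger_gap: 0.0004
grip_force: 3.2
```

apply_moves --increments '[{"translation": [-2,0,0],"delta_rot": [0,0,0],"grip": 1},{"translation": [-4,0,0],"delta_rot": [0,0,0],"grip": 1},{"translation": [-4,0,0],"delta_rot": [0,0,0],"grip": 1}]'

```text
t: 6.03
position: [0.5096, 0.0038, 0.0629]
ee_rot: [-0.0, 0.978, 0.209, 0.004]
wrist_force: [3.4, 0.9, 6.2]
finger_gap: 0.0002
grip_force: 3.2
```

apply_moves --increments '[{"translation": [-2,0,0],"delta_rot": [0,0,0],"grip": 1},{"translation": [-4,0,0],"delta_rot": [0,0,0],"grip": 1},{"translation": [-4,0,0],"delta_rot": [0,0,0],"grip": 1}]'

```text
t: 6.28
position: [0.5078, 0.003, 0.0631]
ee_rot: [-0.0, 0.978, 0.209, 0.005]
wrist_force: [8.9, 3.4, 1.7]
finger_gap: 0.0004
grip_force: 6.9
```

apply_moves --increments '[{"translation": [-1.5,0,0],"delta_rot": [0,0,0],"grip": 1},{"translation": [-3,0,0],"delta_rot": [0,0,0],"grip": 1},{"translation": [-3,0,0],"delta_rot": [0,0,0],"grip": 1}]'

```text
t: 6.53
position: [0.5079, 0.0031, 0.0633]
ee_rot: [-0.001, 0.978, 0.209, 0.008]
wrist_force: [18.2, 5.7, -9.0]
finger_gap: -0.0001
grip_force: 12.6
```

apply_moves --increments '[{"translation": [3,0,0],"delta_rot": [0,0,0],"grip": 1},{"translation": [5,0,-4],"delta_rot": [0,0,0],"grip": 1},{"translation": [6,0,-10],"delta_rot": [0,0,0],"grip": 1},{"translation": [8,0,-16],"delta_rot": [0,0,0],"grip": 1},{"translation": [10,0,-20],"delta_rot": [0,0,0],"grip": 1}]'

```text
t: 6.95
position: [0.5086, 0.0038, 0.0815]
ee_rot: [-0.0, 0.978, 0.208, -0.0]
wrist_force: [0.4, 0.1, 0.1]
finger_gap: 0.0004
grip_force: 0.0
```

apply_moves --increments '[{"translation": [0,0,-20],"delta_rot": [0,0,0],"grip": 1},{"translation": [0,0,-50],"delta_rot": [0,0,0],"grip": 1},{"translation": [0,0,-85],"delta_rot": [0,0,0],"grip": 1},{"translation": [0,0,-120],"delta_rot": [0,0,0],"grip": 1},{"translation": [0,0,-150],"delta_rot": [0,0,0],"grip": 1}]'

```text
t: 7.37
position: [0.5082, 0.0035, 0.2332]
ee_rot: [0.0, 0.978, 0.208, -0.0]
wrist_force: [0.7, 0.1, 0.5]
finger_gap: 0.0001
grip_force: 0.0
```

```bash
python3 - <<'E'
from cell import readout, optics
from h import *
o=readout.get_obs(); print(o['position'],o['wrist_force'])
ims=[]
for n in ("scene","top"):
    p,d=optics.grab_frame(n); c=optics.get_calibration(n)
    np.savez(f"{n}1.npz",p=p,d=d,**{k:np.array(v) for k,v in c.items()})
    ims.append(cv2.resize((p[140:240,200:300] if n=="scene" else p[145:245,200:300])[:,:,::-1],(400,400),interpolation=2))
cv2.imwrite('pics/after.png',np.hstack(ims))
print(*fit(cloud('scene1.npz')[1],(60,102)))
E
```

```text
[0.50823776 0.00349299 0.23323953] [0.74396333 0.05215634 0.45389951]
[585.5  41.1 203.2 100. ] 6.07 plate,face [[522.1  13.8]
 [495.4   2.4]] platez 69.7
```

View pics/after.png

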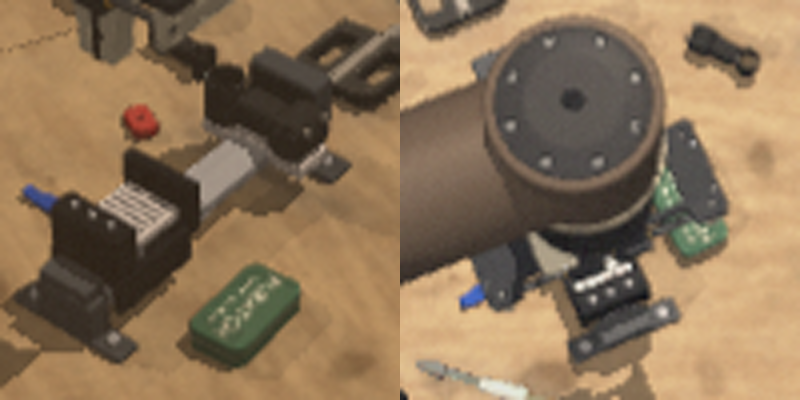

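The jaw stands against the end stop (scene-crop 75,280) and the fit gives a travel of 100 mm. The plate is back up at z≈70 (140,210), the stem still stands at (270,100), and the tin and key look undisturbed. I hand the job in.

```bash
python3 -c "
from cell import finish_job; print(finish_job())"
```

```text
the job is handed in; nothing more can be done
None
```

The clamp is open: the jaw is fully back against the end stop, the release plate has sprung up, the stem still stands in place, and the job is handed in (no verdict came back).

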